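# Make up a desk starter kit

## Task

Make up a second desk starter kit on the empty tray, the same as the finished one standing on the other tray. Build it from the bottom up, letting go of each thing before the next: the white card box flat in the tray, the staple box on top of it with its long side the same way, the small white label roll lying flat on the staple box, and last the glue stick standing upright in the roll's core. Keep everything centred on what is below it, and leave the finished kit, the stapler and the big brown tape roll alone.

Things in the scene. Friction and masses are not known exactly. Their poses are not given: they have to be found in the camera images.
- tray: The empty aluminium tray, fixed to the counter: 100 mm (its x) by 164 mm (its y), floor 4 mm thick, rim 5 mm thick whose top is 10 mm above the counter; inside it is 90 by 154 mm. Origin: centre of the underside, on the counter. z up. Nothing lies on it at the start.
- kit: The finished kit, fixed to the counter (model to copy and obstacle): the same tray with the same four things stacked centred in it, in all 148 mm tall. Origin: centre of the underside of its tray; x short side, y long side, z up.
- card_box: White carton of index cards lying flat, with a grey line round its sides and a grey patch on its top: 62 mm (x) by 125 mm (y, long side) by 36 mm high, about 250 g. Loose. Origin: centre of the underside, z up.
- staple_box: Brown cardboard box of staples lying flat, with a white paper band across its middle: 54 mm (x) by 100 mm (y, long side) by 28 mm high, about 180 g. Loose. Origin: centre of the underside, z up.
- label_roll: Small white roll of labels lying flat: outer diameter 54 mm, open core 36 mm in diameter right through, 26 mm high, about 70 g. Loose. Origin: centre of the underside, z up along the core.
- glue_stick: White glue stick with a grey foot, standing upright: 24 mm in diameter, 80 mm high, about 40 g. Loose. Origin: centre of the foot, z up along it.
- stapler: Black desk stapler, not needed, to be left alone: 36 mm (x) by 130 mm (y) by 60 mm high. Loose, 400 g. Origin: centre of the underside.
- tape_roll: Big brown roll of parcel tape lying flat, not needed, to be left alone: outer diameter 90 mm, open core 72 mm, 48 mm high. Loose, 200 g. Origin: centre of the underside.
There are look-alikes about, which are no part of the job. There is more than one size of the label_roll; the one meant has the size given above.

How it is judged:
By the outcome, as a careful person would: the job done as asked, in the order asked, and still so for the second after the job is handed in, with the robot touching nothing.
It also fails if it takes over 120 s, if anything falls off the work surface, if the arm or the gripper's body presses on something with over 40 N, if the wrist force passes 120 N, or if a joint passes its speed limit or range.

## Robot

A 6-joint arm with a two-finger parallel gripper is mounted at the origin on the work surface. World frame = base frame: x ahead of the robot, y to its left, z up, the work surface at z = 0. Lengths are in m, angles in rad, forces in N, time in s.
With the tool pointing down it reaches from about 0.325 to 0.85 m from the base axis. Payload 15.5 kg.
Tool frame: the origin (TCP) lies at the very end of the fingers, on their centre line; the grasp point (between the pads) lies 19 mm behind it; z points along the fingers, y is the line along which they close (so a half turn about z gives the same grasp; the last joint's range is limited). The gripper opens to 91 mm and grips with 3 to 60 N. Pads are 32 mm wide; open, the fingers measure 118 mm over their backs; the gripper's body (76 mm by 178 mm) begins 60 mm behind the grasp point.
Start: joints at [1.06, 0.494, 1.345, -0, 1.302, -0.096], TCP at [0.252, 0.572, 0.185] pointing down, gripper open.
Joint ranges: [-2.91, 2.91], [-0.82, 2.16], [0.22, 2.67], [-1.22, 4.37], [0.12, 2.79], [-3.08, 3.08]. Speed limits (rad/s): [1.89, 1.89, 2.57, 3.01, 3.01, 3.01].

## Interface

Orientations are given as a unit quaternion [x, y, z, w].
In Python, from bench import bot gives the robot as it stands. Calls block until the motion is done:
- bot.move_ptp(position, orientation): joint-space move of the TCP to a pose.
- bot.move_straight(position, ori=None, feed=0.15): straight line of the TCP; ori=None keeps the orientation; feed is the mean speed in m/s.
- bot.goto_joints(angles): joint-space move.
- bot.open() and bot.grab(strength=None): open the fingers fully, or close them until they stop; strength is the grip in N (None keeps the last).
- bot.wait(seconds).
- bot.solve_ik(position, orientation): joint angles nearest the present ones, or None.
- bot.sense(): the state.
- bot.camera(name): name is "side" or "top"; returns the picture (420x560x3 uint8, red, green, blue); there is no depth.
- bot.calibration(name): a dict with "intrinsics" (3x3 intrinsics, pixels), "k1" (the pictures are not rectified: a ray, as slopes to the right and down, at radius r is drawn at 1 + k1 r^2 times it, then the intrinsics apply), "view" (4x4, takes a point from world to camera coordinates). Camera axes: x right, y up, looking along -z (the intrinsics and any distortion apply to the point x, -y, -z); pixel columns grow to the right and rows downward; lengths in m; the calibration is good to about 2 mm. A picture is of the moment at which its call begins. calibration takes no time and is no camera call.
A pose or a line that the arm cannot do raises bot.PlanningError and nothing moves.
- bot.job_done(): hands the job in; it is judged then, once.
Trained networks look in the newest picture that a camera, given by its name, has taken for a name from the list of things; names that differ only in an ending like _2 or _b are one class to them, and where a whole thing is asked for, a point or a joint stands for the part that bears it (a point fixed in the world has none). Each returns a list of dicts, best first, with "conf" (0 to 1); they miss things now and then, are a little off and sometimes report something else, mostly with a low value. They report only what shows in the picture. A call takes as long as a camera call. They do not tell look-alikes from the thing itself.
- bot.boxes_of(camera, thing): "point" ([x, y, z] in m, in world coordinates, good to about 4 mm: the middle of the surface that is visible of it).
- bot.cut_out(camera, thing): "mask" (420x560 bool, what is visible of it).
The state is a dict: "clock": time; "joint_pos": joint angles; "qvel": joint speeds; "joint_efforts": joint torques, N m; "eef_pos": TCP position; "eef_rot": TCP orientation; "wrist_force": force on the tool from outside, world axes, zero at the start; "wrist_torque": the same for the moment, N m; "width": finger opening in m; "finger_force": force on a finger pad.
Only numpy, scipy, OpenCV 4.12 (cv2) and the standard library are available. Lean on these libraries where they do the work, as an engineer would, in place of code of your own. Each camera call takes 0.05 s, during which the arm holds its last target. There are 200 camera calls.

## Working session

There is one attempt and no reset: what is moved stays moved. The work goes in short steps, each a Python script; the robot and the scene stay as the last script left them, time stands still between calls to the robot, and variables do not carry over. Pictures are saved under pics/ and viewed, at most 14 in all, crops included, and the job is handed in when it is done.

```bash
ls; mkdir -p pics
python3 - <<'E'
from bench import bot
import cv2
for c in ("top","side"):
    im=bot.camera(c); cv2.imwrite(f"pics/{c}0.png",im[:,:,::-1])
    k=bot.calibration(c); print(c,k["intrinsics"],k["k1"],k["view"])
    for t in ("tray","kit","card_box","staple_box","label_roll","glue_stick","stapler","tape_roll"):
        print(t,[(d["conf"],[round(float(v),3) for v in d["point"]]) for d in bot.boxes_of(c,t)])
print(bot.sense())
E
```

```text
pics
top [[396.46804209   0.         279.18503393]
 [  0.         396.46804209 209.80666353]
 [  0.           0.           1.        ]] 0.015520056599542345 [[-0.0274612  -0.99940448 -0.02089402  0.01739006]
 [ 0.98511034 -0.03060534  0.16917724 -0.48405772]
 [-0.16971596 -0.01593711  0.98536415 -0.80282951]
 [ 0.          0.          0.          1.        ]]
tray [(0.83, [0.619, 0.09, 0.002])]
kit [(0.62, [0.598, -0.283, 0.041])]
card_box [(0.97, [0.435, -0.307, 0.04])]
staple_box [(0.89, [0.432, 0.303, 0.029])]
label_roll [(0.66, [0.435, -0.113, 0.027]), (0.46, [0.435, -0.021, 0.023]), (0.37, [0.617, 0.304, 0.061])]
glue_stick [(0.73, [0.619, 0.305, 0.059])]
stapler [(0.83, [0.424, 0.096, 0.062])]
tape_roll [(0.98, [0.615, -0.117, 0.044])]
side [[406.03416418   0.         281.97504619]
 [  0.         406.03416418 201.83236387]
 [  0.           0.           1.        ]] 0.039444162403096124 [[ 0.85941761 -0.51122957  0.00676059 -0.41472553]
 [ 0.25876031  0.44632509  0.85664288 -0.17342438]
 [-0.44095859 -0.7344646   0.51586556 -0.63269929]
 [ 0.          0.          0.          1. 
[... 457 characters left out ...]
array([ 1.06050456e+00,  4.93601594e-01,  1.34548474e+00,  1.80719477e-05,
        1.30249038e+00, -9.55094130e-02]), 'qvel': array([-8.27104303e-04, -3.94426498e-04, -1.97652826e-03, -1.50695999e-04,
       -2.37097822e-06, -1.10313117e-03]), 'joint_efforts': array([ 5.41566726e-03, -8.78690314e+01, -3.82242250e+01,  7.09286286e-02,
        4.40418930e-02,  9.10833955e-05]), 'eef_pos': array([0.25187249, 0.57201654, 0.18451916]), 'eef_rot': array([ 2.05910027e-01,  9.78570928e-01,  1.02071488e-05, -5.93834942e-06]), 'wrist_force': array([ 0.37514851, -0.22642188, -0.00391767]), 'wrist_torque': array([ 0.03479467, -0.01279276, -0.00490151]), 'finger_force': 0.0, 'width': 0.09084914634625114}
```

View pics/top0.png

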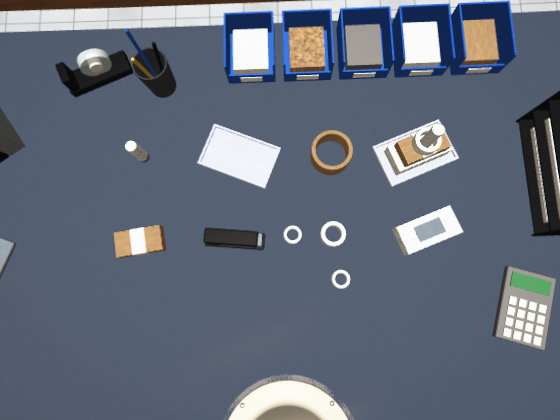

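View pics/side0.png

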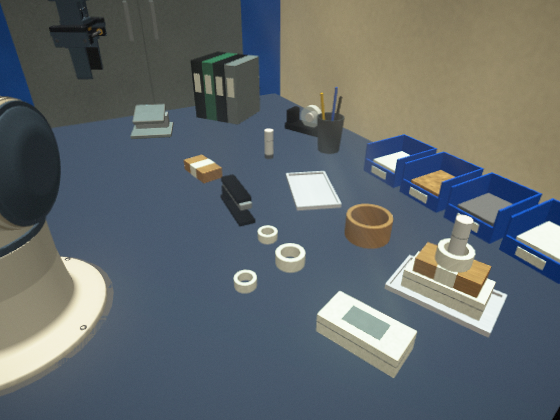

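Top view: the empty tray is at (239,156), the kit at (416,152), the card box at (428,230), the staple box at (139,241), the glue stick at (137,151), the stapler at (234,239) and the tape roll at (331,152).

These could be taken for the label roll:
- Rolls at (292,234), (341,279) and (333,234). Only the last looks about 54 mm across.
- The tape dispenser at (95,62).
- The roll in the kit.

The carton in the kit and the goods in the bins could pass for the boxes. I'll fit the models to the masks from both views, leaving height and roll radius free.

```bash
cat > h.py <<'E'
from bench import bot
import numpy as np, cv2
from scipy.optimize import minimize
from scipy.spatial.transform import Rotation as R
DIM=dict(tray=(.1,.164,.01),card_box=(.062,.125,.036),staple_box=(.054,.1,.028),stapler=(.036,.13,.06),
         label_roll=(.027,.026),glue_stick=(.012,.08),tape_roll=(.045,.048))
def project(c,P):
    k=bot.calibration(c); K=k["intrinsics"]; q=np.c_[P,np.ones(len(P))]@np.array(k["view"]).T
    s=np.c_[q[:,0],-q[:,1]]/-q[:,2:3]; s=s*(1+k["k1"]*(s**2).sum(1,keepdims=True))
    return s@K[:2,:2].T+K[:2,2]
def model(t,p):                      # p = x,y,z,yaw(box) or radius(roll)
    d=DIM[t]
    if len(d)==3: b=np.array([[i,j] for i in(-.5,.5) for j in(-.5,.5)])*d[:2]; b=b@np.array([[np.cos(p[3]),np.sin(p[3])],[-np.sin(p[3]),np.cos(p[3])]])
    else: a=np.linspace(0,2*np.pi,40); b=p[3]*np.c_[np.cos(a),np.sin(a)]
    return np.vstack([np.c_[b+p[:2],np.full(len(b),p[2]+z)] for z in(0,d[-1])])
S=4
def hullmask(pts,off):
    m=np.zeros((160*S,160*S),np.uint8); h=cv2.convexHull(((pts-off+.5)*S*16).astype(np.int32))
    return cv2.fillPoly(m,[h],1,shift=4).astype(bool)
def fit(t,p0,cams=("top","side"),fixz=None):
    obs={}
    for c in cams:
        ctr=project(c,np.array([[p0[0],p0[1],DIM[t][-1]/2]]))[0]; off=np.round(ctr)-80; best=None
        for d in bot.cut_out(c,t):
            ys,xs=np.nonzero(d["mask"]); e=np.hypot(xs.mean()-ctr[0],ys.mean()-ctr[1]) if len(xs) else 99
            if best is None or e<best[0]: best=(e,d["mask"])
        if best is None or best[0]>15: print(t,c,"no mask",best and best[0]); continue
        m=best[1].astype(np.uint8); ct,_=cv2.findContours(m,cv2.RETR_EXTERNAL,cv2.CHAIN_APPROX_NONE)
        m=cv2.fillPoly(np.zeros_like(m),[cv2.convexHull(np.vstack(ct))],1)
        M=np.float32([[1,0,-off[0]],[0,1,-off[1]]]); w=cv2.warpAffine(m,M,(160,160))
        obs[c]=(cv2.resize(w*255,None,fx=S,fy=S,interpolation=cv2.INTER_LINEAR)>127,off)
    def full(v): return v if fixz is None else [v[0],v[1],fixz,v[2]]
    def cost(v):
        p=full(v); s=0
        for c,(m,off) in obs.items():
            h=hullmask(project(c,model(t,p)),off); s+=1-(h&m).sum()/(h|m).sum()
        return s/len(obs)
    best=None
    w0s=[p0[3]+a for a in(-.5,-.25,0,.25,.5)] if len(DIM[t])==3 else [p0[3],p0[3]*.8]
    for w in w0s:
        v0=[p0[0],p0[1]]+([0. if len(p0)<5 else p0[4]] if fixz is None else [])+[w]; st=[.006,.006]+([.005] if fixz is None else [])+[.1 if len(DIM[t])==3 else .004]
        r=minimize(cost,v0,method="Nelder-Mead",options=dict(initial_simplex=np.vstack([v0]+[np.array(v0)+np.eye(len(v0))[i]*st[i] for i in range(len(v0))]),xatol=1e-4,fatol=1e-4))
        if best is None or r.fun<best.fun: best=r
    return np.round(full(best.x),4),round(best.fun,3)
def overlay(c,items,name,crop=None,z=1):
    im=bot.camera(c)[:,:,::-1].copy(); im=cv2.resize(im,None,fx=4,fy=4)
    for t,p in items:
        pts=(project(c,model(t,p))+.5)*4; cv2.polylines(im,[cv2.convexHull(pts.astype(np.int32))],True,(0,0,255),1)
    if crop: x0,y0,x1,y1=[4*v for v in crop]; im=im[y0:y1,x0:x1]
    f=min(800/im.shape[1],600/im.shape[0]); cv2.imwrite(f"pics/{name}.png",cv2.resize(im,None,fx=f,fy=f,interpolation=cv2.INTER_AREA if f<1 else cv2.INTER_CUBIC))
def quat(yaw):                       # tool down, closing line (tool y) at yaw+pi/2 ; tool x at yaw
    return (R.from_euler("z",yaw)*R.from_euler("x",np.pi)).as_quat()
E
python3 - <<'E'
from h import *
for c in("top","side"): bot.camera(c)
res=[]
for t,p in [("tray",(.62,.09,0,-.3)),("card_box",(.435,-.31,0,.3-1.57+1.57)),("staple_box",(.432,.3,0,0)),
 ("label_roll",(.435,-.113,0,.027)),("label_roll",(.435,-.022,0,.02)),("label_roll",(.335,-.132,0,.02)),("glue_stick",(.619,.304,0,.012)),("stapler",(.424,.09,0,0)),("tape_roll",(.613,-.118,0,.045))]:
    try:
        r=fit(t,p); print(t,*r); res.append((t,r[0]))
        if t!="label_roll": print("   z=0:",*fit(t,list(r[0]),fixz=0.))
    except Exception as e: print(t,"ERR",e)
overlay("top",res,"ov_top",(100,100,480,300)); overlay("side",res,"ov_side",(170,110,520,380))
overlay("top",[],"rolls",(270,210,370,300))
E
```

```text
tray [ 0.6193  0.0921  0.001  -0.409 ] 0.046
   z=0: [ 0.6198  0.0921  0.     -0.4044] 0.046
card_box [ 0.4359 -0.3114 -0.0017  0.3645] 0.04
   z=0: [ 0.4357 -0.3115  0.      0.3653] 0.043
staple_box [ 0.4297  0.3125 -0.0033  0.147 ] 0.065
   z=0: [0.4289 0.3093 0.     0.1226] 0.079
label_roll [ 4.331e-01 -1.100e-01  1.000e-04  2.680e-02] 0.065
label_roll [ 0.4345 -0.0238 -0.0022  0.0189] 0.116
label_roll [ 0.3371 -0.122  -0.0046  0.018 ] 0.094
glue_stick [0.6228 0.3114 0.0011 0.0114] 0.102
   z=0: [0.6237 0.3125 0.     0.0115] 0.1
stapler side no mask None
stapler [ 0.4284  0.0997 -0.0129 -0.1004] 0.088
stapler side no mask None
   z=0: [ 0.4266  0.0972  0.     -0.102 ] 0.102
tape_roll [ 6.136e-01 -1.142e-01 -3.000e-04  4.470e-02] 0.027
   z=0: [ 0.6133 -0.1145  0.      0.0446] 0.026
```

View pics/ov_top.png

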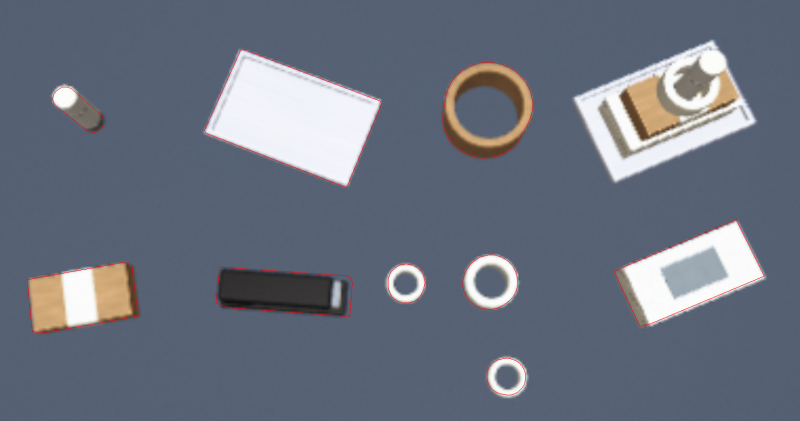

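View pics/ov_side.png

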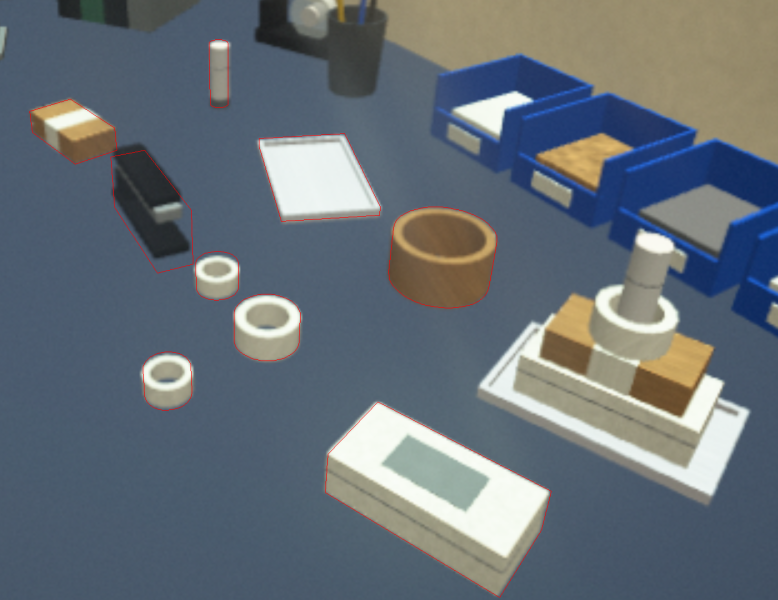

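View pics/rolls.png

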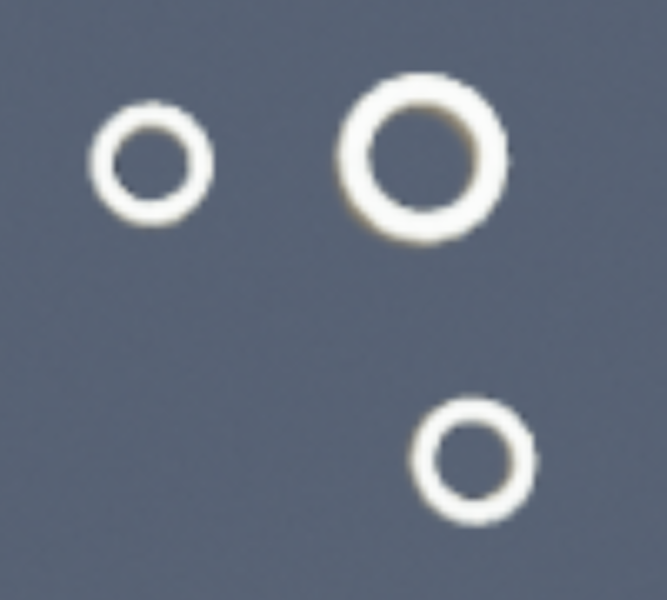

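Only the roll at (333,234) fits: radius 26.8 mm, against 18–19 mm for the other two, and the close crop confirms it. All the fits stand at z≈0 within about 3 mm. First move: the card box.

```bash
cat >> h.py <<'E'
TRAY=(.6196,.0921,-.405)
def ptp(xy,z,yaw):
    bot.move_ptp([xy[0],xy[1],z],quat(yaw)); s=bot.sense(); print("at",np.round(s["eef_pos"],4),"j6",round(s["joint_pos"][5],2),"t",round(s["clock"],1))
def pick(xy,yaw,tip,N,up=.22):
    ptp(xy,tip+.1,yaw); bot.move_straight([*xy,tip],feed=.12); s=bot.sense(); print("Fz down",np.round(s["wrist_force"],1))
    bot.grab(N); bot.wait(.2); s=bot.sense(); print("width",round(s["width"],4),"F",round(s["finger_force"],1))
    bot.move_straight([*xy,up],feed=.2); s=bot.sense(); print("lifted width",round(s["width"],4),"F",np.round(s["wrist_force"],1))
def place(xy,yaw,tip,up=.1,hi=.22):
    ptp(xy,hi,yaw); bot.move_straight([*xy,tip+.02],feed=.15); bot.move_straight([*xy,tip],feed=.04)
    s=bot.sense(); print("down",np.round(s["eef_pos"],4),"F",np.round(s["wrist_force"],1))
    bot.wait(.2); bot.open(); bot.wait(.2); bot.move_straight([*xy,tip+up],feed=.15); print("t",round(bot.sense()["clock"],1))
def bestyaw(y,xy,z):
    c=[(abs(q[5]),a) for a in(y,y+np.pi,y-np.pi) if (q:=bot.solve_ik([*xy,z],quat(a))) is not None]; return min(c)[1]
E
python3 - <<'E'
from h import *
p=(.4358,-.3114); y=bestyaw(.365+np.pi/2,p,.2); t=TRAY; yt=bestyaw(t[2]+np.pi/2,t,.2); print(y,yt)
pick(p,y,.012,30); place(t[:2],yt,.0175)
E
```

```text
Traceback (most recent call last):
  File "h.py", line 65, in bestyaw
    c=[(abs(q[5]),a) for a in(y,y+np.pi,y-np.pi) if (q:=bot.solve_ik([*xy,z],quat(a))) is not None]; return min(c)[1]
                                                        ~~~~~~~~~~~~^^^^^^^^^^^^^^^^^
ValueError: expected 3 finite numbers
```

Run:
```python
from h import *
p=(.4358,-.3114); y=bestyaw(.365+np.pi/2,p,.2); t=TRAY; yt=bestyaw(t[2]+np.pi/2,t[:2],.2); print(y,yt)
pick(p,y,.012,30); place(t[:2],yt,.0175,up=.2)
for c in("top","side"): bot.camera(c)
r=fit("card_box",(t[0],t[1],0,t[2],.004)); print(r, fit("card_box",(t[0],t[1],0,t[2]),fixz=.004))
overlay("top",[("tray",(t[0],t[1],0,t[2])),("card_box",r[0])],"card_top",(180,100,300,210))
```

```text
1.9357963267948965 1.1657963267948965
at [ 0.4362 -0.311   0.112 ] j6 -1.1 t 5.8
Fz down [-0.  -0.5  0.3]
width 0.0005 F 0.0
lifted width 0.0004 F [-1.3 -0.4  0.1]
at [0.6195 0.0913 0.2198] j6 0.46 t 11.2
down [0.6196 0.0921 0.0174] F [-1.3 -0.3  0.1]
t 16.5
card_box top no mask 203.4596368269738
card_box side no mask 159.29204529441864Traceback (most recent call last):
  File "<stdin>", line 5, in <module>
  File "h.py", line 42, in fit
    r=minimize(cost,v0,method="Nelder-Mead",options=dict(initial_simplex=np.vstack([v0]+[np.array(v0)+np.eye(len(v0))[i]*st[i] for i in range(len(v0))]),xatol=1e-4,fatol=1e-4))
    res = _minimize_neldermead(fun, x0, args, callback, bounds=bounds,
                               **options)
    fsim[k] = func(sim[k])
              ~~~~^^^^^^^^
    fx = function(np.copy(x), *(wrapper_args + args))
  File "h.py", line 37, in cost
    return s/len(obs)
           ~^~~~~~~~~
ZeroDivisionError: division by zero
```

Run:
```python
from h import *
for c in("top","side"): bot.camera(c)
for t,p in (("card_box",(.435,-.31,0,.365)),): print(fit(t,p))
overlay("side",[],"s2"); s=bot.sense(); print(s["eef_pos"],s["eef_rot"],s["joint_pos"])
```

```text
(array([ 0.4349, -0.3111, -0.0012,  0.3618]), np.float64(0.027))
[0.61956504 0.09210209 0.217403  ] [ 8.34867579e-01  5.50450833e-01 -6.76216434e-05 -3.94103782e-05] [ 5.22805196e-02  4.67846935e-01  1.29697379e+00 -4.69296443e-07
  1.37692846e+00  4.57268638e-01]
```

View pics/s2.png

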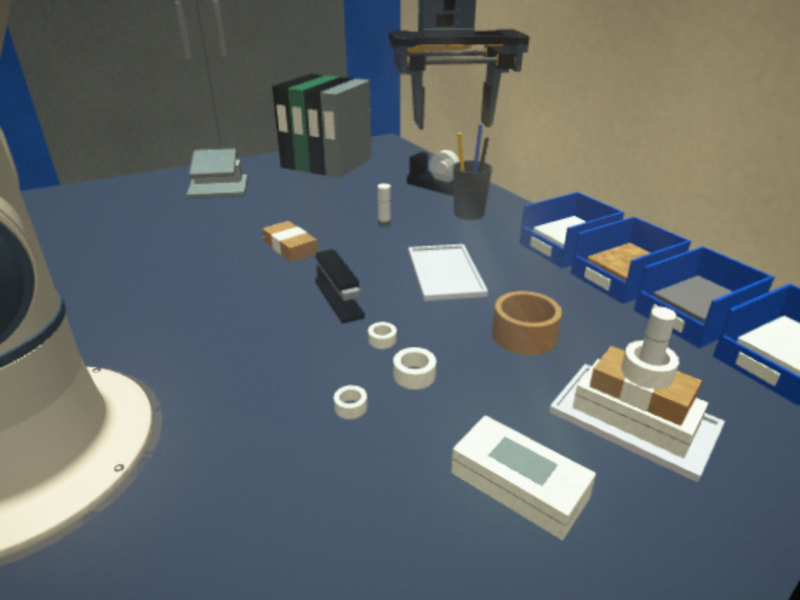

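The grasp missed and the card box hasn't moved. The fingertips show at about (455,125) in the 800 px view, so I'll project the reported TCP and compare.

Run:
```python
from h import *
s=bot.sense(); p=s["eef_pos"]; ax=R.from_quat(s["eef_rot"]).as_matrix()
for c in("side","top"):
    im=bot.camera(c)[:,:,::-1].copy()
    im=cv2.resize(im,None,fx=2,fy=2)
    for d,col in((0,(0,0,255)),(.0455,(0,255,0)),(-.0455,(0,255,0))):
        q=project(c,np.array([p+d*ax[:,1]]))[0]; print(c,d,q); cv2.circle(im,tuple(int(v) for v in (q+.5)*2),3,col,-1)
    q=project(c,np.array([p]))[0]*2
    x,y=[int(v) for v in q]; x0=max(0,x-200);y0=max(0,y-200)
    cv2.imwrite(f"pics/tcp_{c}.png",im[y0:y0+400,x0:x0+400])
a,b=[cv2.imread(f"pics/tcp_{c}.png") for c in("side","top")]; h=min(len(a),len(b)); cv2.imwrite("pics/tcp.png",np.hstack([a[:h],b[:h]]))
```

```text
side 0 [316.06429552 100.57297245]
side 0.0455 [337.07214544  99.81869865]
side -0.0455 [294.82063917 101.31443511]
top 0 [224.25556174 118.32205461]
top 0.0455 [234.25309025  95.56840798]
top -0.0455 [214.05931958 141.50096934]
```

View pics/tcp.png

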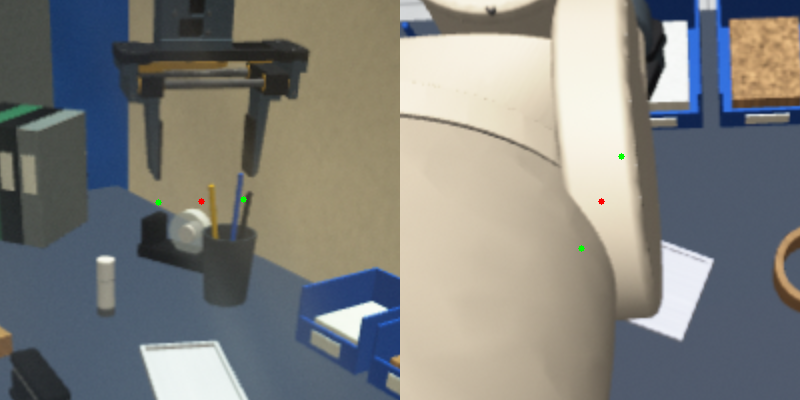

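The real fingertips stand about 12 px (roughly 30 mm) above the reported TCP in the side view. That explains a close that passed over the 36 mm box. I'll measure it by a gentle touch on bare counter with closed fingers.

Run:
```python
from h import *
xy=(.50,.21); y=bestyaw(np.pi/2,xy,.1); bot.grab(5); ptp(xy,.06,y); f0=bot.sense()["wrist_force"]
z=.02; bot.move_straight([*xy,z],feed=.15); 
try:
  while z>-.05:
    s=bot.sense(); df=s["wrist_force"]-f0
    if np.abs(df).max()>3: break
    z-=.0025; bot.move_straight([*xy,z],feed=.05)
except Exception as e: print("ERR",e)
s=bot.sense(); print(z,s["eef_pos"],s["wrist_force"]-f0,s["clock"])
p=s["eef_pos"]; im=cv2.resize(bot.camera("side")[:,:,::-1],None,fx=4,fy=4,interpolation=cv2.INTER_CUBIC)
for pz,col in((p[2],(0,0,255)),(0,(0,255,0)),(.03,(255,255,0))):
    q=(project("side",np.array([[p[0],p[1],pz]]))[0]+.5)*4; print(q/4); cv2.circle(im,tuple(int(v) for v in q),3,col,-1)
x,yy=[int(v) for v in q]; cv2.imwrite("pics/touch.png",im[max(0,yy-250):yy+250,max(0,x-300):x+300])
```

```text
at [0.5016 0.2099 0.0608] j6 0.29 t 19.3
-0.029999999999999995 [ 0.50025888  0.21009308 -0.02916596] [-4.53261504 -0.5223813  21.26352763] 24.7167
[245.77667995 192.47920263]
[245.30515214 182.25878306]
[244.80307853 171.41917842]
```

View pics/touch.png

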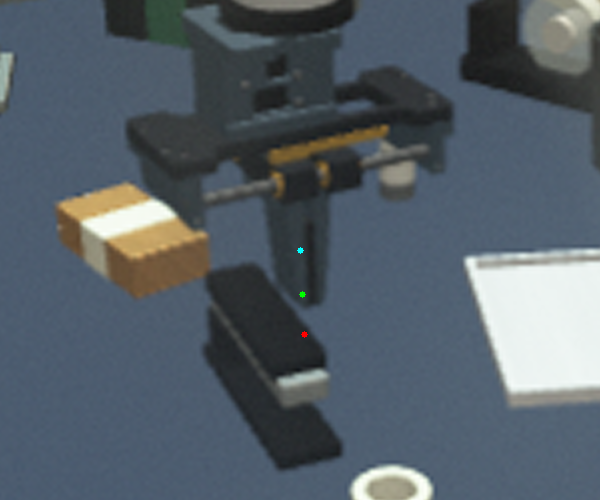

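Contact came at a reported z of about −0.0285 on the z = 0 counter. xy agrees: the tip sits at the green z = 0 mark. So the true tip is 28.5 mm above the reported TCP, and I'll correct all heights for that and retry.

```bash
cat >> h.py <<'E'
DZ=.0285      # true fingertip height minus reported TCP height (measured by touch)
_ptp,_pick,_place=ptp,pick,place
def pick(xy,yaw,tip,N,up=.2): _pick(xy,yaw,tip-DZ,N,up-DZ)
def place(xy,yaw,tip,up=.1,hi=.2): _place(xy,yaw,tip-DZ,up,hi-DZ)
E
python3 - <<'E'
from h import *
bot.move_straight([.5,.21,.06],feed=.2); bot.open()
p=(.4355,-.3113); y=bestyaw(.363+np.pi/2,p,.2); t=TRAY; yt=bestyaw(t[2]+np.pi/2,t[:2],.2)
pick(p,y,.011,30)
if bot.sense()["width"]>.05:
    place(t[:2],yt,.0165,up=.13)
    ptp((.45,.31),.15,bestyaw(np.pi/2,(.45,.31),.15))
    for c in("top","side"): bot.camera(c)
    r=fit("card_box",(t[0],t[1],0,t[2],.004)); print(r, fit("card_box",(t[0],t[1],0,t[2]),fixz=.004))
    overlay("top",[("tray",(t[0],t[1],0,t[2])),("card_box",r[0])],"card_top",(180,100,300,210))
E
```

```text
at [ 0.4359 -0.3107  0.0825] j6 -1.09 t 28.7
Fz down [1.  0.2 0.1]
width 0.0619 F 30.0
lifted width 0.0621 F [-0.6 -0.1 -3.8]
at [0.6195 0.0913 0.1712] j6 0.46 t 33.1
down [ 0.6196  0.0921 -0.0121] F [ 0.   0.3 -2.6]
t 37.0
at [0.4508 0.3094 0.1497] j6 0.49 t 38.1
(array([ 0.62  ,  0.0921,  0.0045, -0.4023]), np.float64(0.048)) (array([ 0.6204,  0.0927,  0.004 , -0.3974]), np.float64(0.048))
```

Card box width 62 mm in the grip, and it sits centred in the tray within 1 mm. Next is the staple box.

Run:
```python
from h import *
p=(.4293,.3105); y=bestyaw(.135+np.pi/2,p,.2); t=TRAY; yt=bestyaw(t[2]+np.pi/2,t[:2],.2)
pick(p,y,.006,25)
if bot.sense()["width"]>.045:
    place(t[:2],yt,.0475,up=.1)
    xy=(.435,-.11); ptp(xy,.12,bestyaw(np.pi/4,xy,.12))
    for c in("top","side"): bot.camera(c)
    for k in range(2):
        if k: [bot.camera(c) for c in("top","side")]
        print(fit("staple_box",(t[0],t[1],0,t[2],.04)), fit("staple_box",(t[0],t[1],0,t[2]),fixz=.04))
    overlay("top",[("tray",(t[0],t[1],0,t[2])),("card_box",(t[0],t[1],.004,t[2])),("staple_box",(t[0],t[1],.04,t[2]))],"st_top",(180,100,300,210))
    overlay("side",[("tray",(t[0],t[1],0,t[2])),("card_box",(t[0],t[1],.004,t[2])),("staple_box",(t[0],t[1],.04,t[2]))],"st_side",(270,110,360,220))
    a,b=[cv2.resize(cv2.imread(f"pics/st_{c}.png"),(400,400)) for c in("top","side")]; cv2.imwrite("pics/st.png",np.hstack([a,b]))
```

```text
at [0.4293 0.3104 0.0777] j6 0.38 t 38.9
Fz down [ 1.3 -0.6  0.2]
width 0.0539 F 25.0
lifted width 0.0543 F [ 0.  -0.1 -1.4]
at [0.6188 0.0933 0.1712] j6 0.46 t 43.0
down [0.6196 0.0921 0.0189] F [ 0.1 -0.2 -0.7]
t 46.6
at [ 0.4361 -0.1098  0.12  ] j6 0.4 t 47.6
staple_box side no mask 15.615128761653546
staple_box side no mask 15.615128761653546
(array([ 0.6171,  0.0899,  0.0471, -0.3989]), np.float64(0.036)) (array([ 0.6195,  0.0904,  0.04  , -0.4109]), np.float64(0.038))
staple_box side no mask 16.033597884773293
staple_box side no mask 16.033597884773293
(array([ 0.6205,  0.0904,  0.0397, -0.3924]), np.float64(0.039)) (array([ 0.6204,  0.0906,  0.04  , -0.393 ]), np.float64(0.039))
```

View pics/st.png

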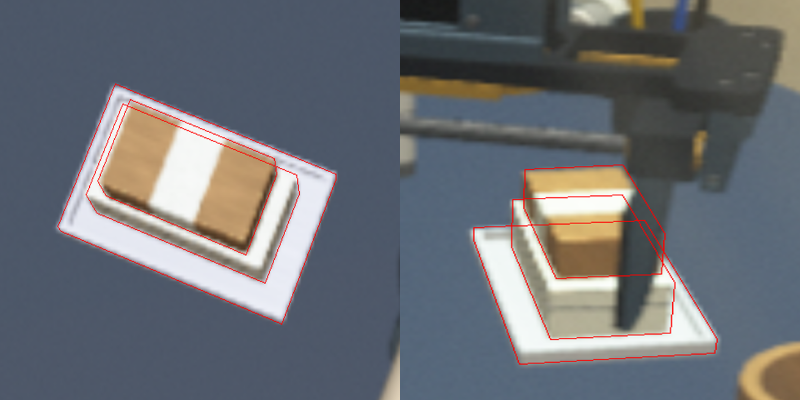

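Both views show the staple box on the card box, within about 1.5 mm of the predicted outlines and the same way round. Now the label roll.

Run:
```python
from h import *
p=(.4335,-.1105); y=bestyaw(3*np.pi/4,p,.2); t=(.6198,.0912); yt=bestyaw(TRAY[2]+np.pi/2,t,.2)
pick(p,y,.006,12)
if bot.sense()["width"]>.045:
    place(t,yt,.0752,up=.08)
    xy=(.6232,.312); ptp(xy,.16,bestyaw(0,xy,.16))
    for c in("top","side"): bot.camera(c)
    print(fit("label_roll",(t[0],t[1],0,.027,.068)))
    D=DIM; it=[("tray",(*TRAY[:2],0,TRAY[2])),("staple_box",(*t,.04,TRAY[2])),("label_roll",(*t,.068,.027))]
    overlay("top",it,"lr_top",(180,100,300,210)); overlay("side",it,"lr_side",(270,100,370,220))
    a,b=[cv2.resize(cv2.imread(f"pics/lr_{c}.png"),(400,400)) for c in("top","side")]; cv2.imwrite("pics/lr.png",np.hstack([a,b]))
```

```text
at [ 0.4336 -0.1105  0.0776] j6 -1.17 t 49.8
Fz down [-0.9 -0.1 -0.4]
width 0.0544 F 12.0
lifted width 0.0542 F [-0.7  0.5 -0.6]
at [0.6195 0.0907 0.1712] j6 0.45 t 54.2
down [0.6198 0.0912 0.0466] F [-0.3  0.4 -1.1]
t 57.5
at [0.6231 0.3115 0.1595] j6 -1.19 t 59.1
label_roll side no mask 66.60226713565923
(array([0.6194, 0.091 , 0.0685, 0.0268]), np.float64(0.03))
```

View pics/lr.png

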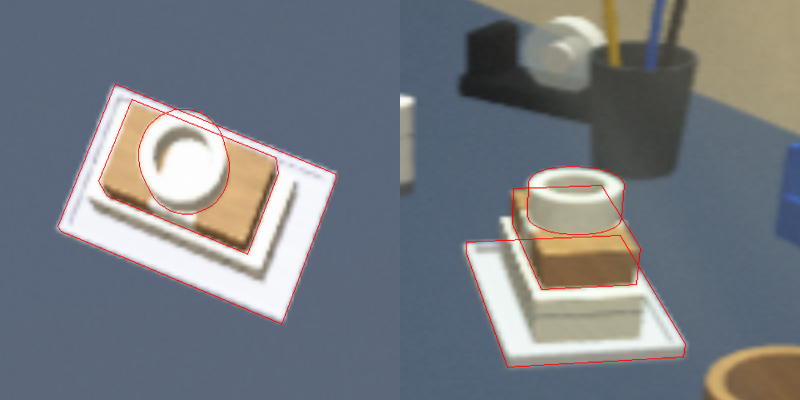

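The side view matches the outline. In the top view the outline seems to overshoot the roll's upper edge, so I'll check that enlarged, without stretching.

Run:
```python
from h import *
t=(.6198,.0912)
overlay("top",[],"lr_c1",(205,120,265,180)); overlay("top",[("label_roll",(*t,.068,.027)),("staple_box",(*t,.04,TRAY[2]))],"lr_c2",(205,120,265,180))
cv2.imwrite("pics/lr_c.png",np.hstack([cv2.resize(cv2.imread(f"pics/lr_c{i}.png"),(400,400)) for i in(1,2)]))
print(fit("label_roll",(t[0],t[1],0,.027),cams=("top",),fixz=.068))
```

```text
(array([0.6201, 0.0903, 0.068 , 0.0261]), np.float64(0.042))
```

View pics/lr_c.png

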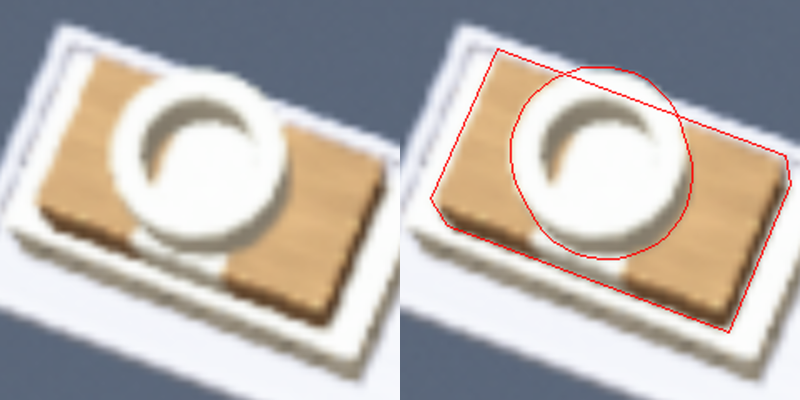

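The roll is centred within about 1 mm. Last is the glue stick.

Run:
```python
from h import *
p=(.6232,.312); y=bestyaw(0,p,.16); t=(.6199,.0908); yt=bestyaw(TRAY[2]+np.pi/2,t,.2)
pick(p,y,.045,12,up=.22)
if bot.sense()["width"]>.018:
    place(t,yt,.1142,up=.1,hi=.22)
    xy=(.35,.45); ptp(xy,.2,bestyaw(np.pi/2,xy,.2))
    it=[("tray",(*TRAY[:2],0,TRAY[2])),("label_roll",(*t,.068,.027)),("glue_stick",(*t,.068,.012))]
    overlay("top",it,"gs_top",(180,90,290,200)); overlay("side",it,"gs_side",(260,80,380,200))
    cv2.imwrite("pics/gs.png",np.hstack([cv2.resize(cv2.imread(f"pics/gs_{i}.png"),(400,400)) for i in("top","side")]))
    overlay("top",[],"all_top")
```

```text
at [0.622  0.3115 0.1154] j6 -1.19 t 59.8
Fz down [-0.4 -0.1 -0.2]
width 0.0233 F 12.0
lifted width 0.0238 F [-0.5 -0.2 -0.6]
at [0.6198 0.0911 0.1912] j6 0.45 t 64.6
down [0.6199 0.0908 0.0857] F [ 0.1 -0.8 -0.3]
t 68.2
at [0.3508 0.4495 0.1999] j6 0.8 t 69.9
```

View pics/gs.png

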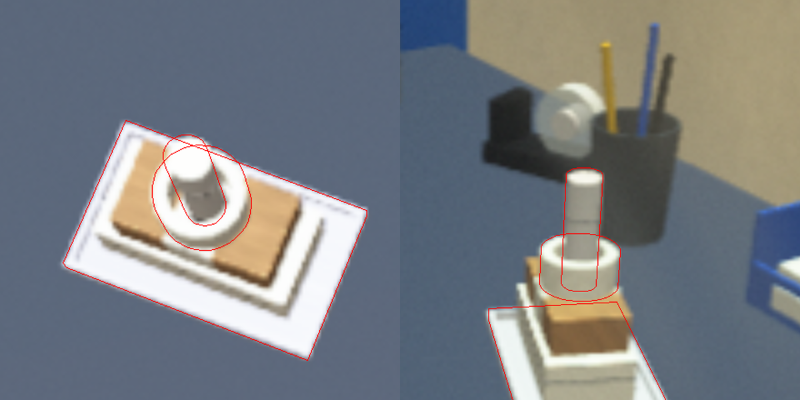

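View pics/all_top.png

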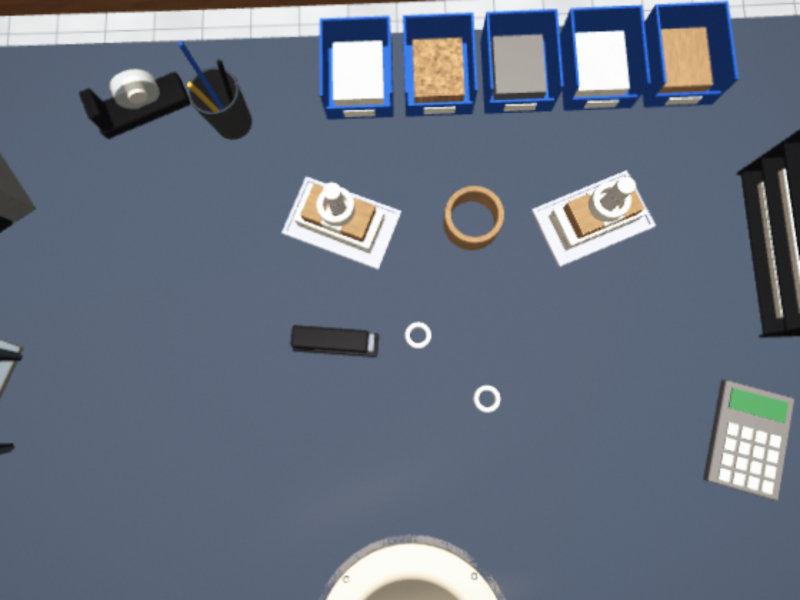

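The new kit is at (340,222) and mirrors the finished one at (593,218). The glue stick stands upright in the core, and the stapler, tape roll and finished kit are where they were. Handing in.

```bash
python3 -c "
from bench import bot
print(bot.job_done(), bot.sense()['clock'])"
```

```text
the job is handed in; nothing more can be done
the job is handed in; nothing more can be done
```

The second kit is built on the empty tray in the order asked, each thing centred within about 2 mm on what is below it, and I handed it in at about 70 s; the first grasp closed on nothing because the fingertips sit 28.5 mm above the reported TCP, which I measured by touch and corrected.

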